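Open the bifold door of a burn-in bay and plug the parked module in

TASK

First push the bifold door of the burn-in bay in at its fold hinge until both panels are folded away against the left side. Then draw the module out of its parking cap, set it down lined up in front of the covered lane with its grip blade towards you and let go, take it again by the grip blade and slide it in until it has pushed the connector at the back of the lane fully home. Let go, and leave the other things on the bench where they are.

Things in the scene. Friction and masses are not known exactly. Their poses are not given: they have to be found in the camera images.
- bay: Low cream burn-in bay fixed to the bench, open in front (mouth 187 mm wide) and on top at its left; walls 60 mm high, back wall at x 155 mm. Origin on the bench at mid-mouth, on the flush door track (no sill); x points into the bay, y left along the mouth. The covered lane is at its right (see lane).
- lane (a point): Middle of the lane's mouth, on the bench, at bay x 0, y -57 mm; axes as the bay's. Lane 71 mm wide: right wall from x 6 mm, left divider only from x 108 mm. Clear cover from x 35 mm, underside 56 mm, top 60 mm high, reaching 40 mm to each side of the middle. Module fully home: body centre at x 80 mm, blade sticking out at x -28 to 20 mm.
- door (a joint): Bifold door: two grey panels, each 95 mm between hinges, 8 to 54 mm high. Left one hinges at bay (0, 95 mm); the other's free end runs along the track. Value (rad): angle of panels to track, 0 shut, 1.35 folded (stop). It folds INTO the bay: fold at bay x = 95 sin(value), y = 95 (1 - cos(value)) mm. Starts 0.15 to 0.45; stays where left; 1 to 4 N at the fold.
- fold_pin (a point): On the axis of the fold hinge's round aluminium pin, 95 mm above the bench. The pin is 18 mm in diameter and stands up to 112 mm above the bench, 58 mm above the panels (52 mm above the cover), so that it can be pushed there from above.
- connector (a joint): Spring-less black connector block across the back of the lane, 40 mm wide, 8 to 38 mm above the bench. Value in m: 0 = fully forward (face at bay x = 128 mm), 0.012 = fully home against its stop (face at bay x = 140 mm). It needs 5 to 7 N to move and stays where it is pushed.
- module_center (a point): Centre of the module's body, half-way up (23 mm above its underside). Aluminium box 120 mm long (x), 56 mm wide (y), 46 mm high, 0.3 to 0.65 kg with its blade, balanced 5 mm blade-wards of here; x points to the nose (the end that goes into the lane), away from the grip blade. It starts lying flat with its grip blade inside the parking cap.
- module_handle (a point): Centre of the module's grip blade, an upright flat plate on its tail: 48 mm long, 12 mm thick (along the module's y), 36 mm high (5 to 41 mm above the underside). It lies 84 mm behind the body centre (blade from 60 to 108 mm behind it).
- hood: Parking cap: a grey box fixed to the bench, open at one end, that covers the grip blade of the parked module. Frame: origin on the bench at the middle of the open end, x points out of the opening (the way the module draws out, level), z up. Inside 68 mm wide, 60 mm deep, 64 mm high; outside 78 mm wide, 68 mm high. No floor.
- multimeter: yellow handheld multimeter lying flat, 190 x 90 x 40 mm; loose; origin at the centre of its underside; leave it where it is
- blank: plain aluminium blanking block, 120 x 56 x 46 mm, like the module but with no grip blade: a bystander; loose; origin at the centre of its underside; leave it where it is
- tape: paper-coloured roll of tape lying flat, 100 mm across, 25 mm high; loose; origin at the centre of its underside; leave it where it is
- mug: white mug, 80 mm across, 90 mm high; loose; origin at the centre of its underside; leave it where it is
- driver: screwdriver lying flat, 200 mm long; loose; origin at the centre of its underside; leave it where it is
Not all that is in view belongs to the job. Leave any turquoise look-alike of the part that bears module_center alone.

How it is judged:
By the outcome, as a careful person would: the job done as asked, in the order asked, and still so for the second after the job is handed in, with the robot touching nothing.
It also fails if it takes over 67 s, if anything falls off the work surface, if the arm or the gripper's body presses on something with over 40 N, if the wrist force passes 120 N, or if a joint passes its speed limit or range.

ROBOT

A 6-joint arm with a two-finger parallel gripper is mounted at the origin on the work surface. World frame = base frame: x ahead of the robot, y to its left, z up, the work surface at z = 0. Lengths are in m, angles in rad, forces in N, time in s.
With the tool pointing down it reaches from about 0.35 to 0.8 m from the base axis. Payload 7.3 kg.
Tool frame: the origin (TCP) lies on the mounting face of the last link; the fingertips stand 173 mm ahead of it and the grasp point (between the pads) lies manip.grasp_offset ahead of it (manip.grasp_offset is the distance from the TCP to the grasp point, in m); z points along the fingers, y is the line along which they close (so a half turn about z gives the same grasp; the last joint's range is limited). The gripper opens to 85 mm and grips with 20 to 120 N. Pads are 22 mm wide; open, the fingers measure 114 mm over their backs; the gripper's body (76 mm by 85 mm) begins 54 mm behind the grasp point. The pads swing forward as they close: fully open they stand 13 mm farther back than shut.
Start: joints at [1.064, 0.342, 1.524, -0, 1.275, -0.146], TCP at [0.185, 0.491, 0.405] pointing down, gripper open.
Joint ranges: [-2.53, 2.53], [-0.77, 2.02], [0.04, 2.7], [-1, 4.14], [0.28, 2.66], [-3.11, 3.11]. Speed limits (rad/s): [2.57, 2.57, 3.14, 3.14, 3.14, 3.14].

INTERFACE

Orientations are given as a 3x3 rotation matrix whose columns are the frame's x, y, z axes.
In Python, from rig import manip gives the robot as it stands.
- The arm moves only by the tool servo_tool, never from a script. Its argument "motion" is one flat list of numbers, 7 for each row, row after row: the turn, a rotation vector about the world's x, y, z in degrees, then the shift along the world's x, y, z in mm, then the finger opening in mm, from 0 to 85.4. In form: [wx, wy, wz, x, y, z, hand, wx, wy, wz, x, y, z, hand, ...]. A call has 1 to 12 rows; each row shifts and turns the commanded pose from where the row before left it; what a row does not reach is not made up. A row lasts 1/8 s, in which the tool goes at most 62.5 mm and 10.7 degrees, less where a joint would pass 70% of its speed; a pose out of reach is approached as far as the arm can. A call is refused whole if a number of a shift passes 62.5 or a number of a turn 10.7, either way. A call with a gripper value outside its range is refused whole. The fingers move at their own pace and stop on an object; "newtons" is the grip in N (left out, the last holds). Time passes only in rows, so rows that do not move let the fingers close. It gives the time, the measured TCP pose, the force, the opening and the grip force at its end, in the units of the state.
- manip.sense(): the state, without advancing time (a new reading comes with each control period).
- manip.read_camera(name): name is "scene" or "side" or "wrist"; returns a dict with "image" (400x640x3 uint8, red, green, blue), "mtx" (3x3 intrinsics, pixels), "dist" ([k1, k2, p1, p2, k3] as OpenCV has them; the pictures are not rectified), "world_to_cam" (4x4, takes a point from world to camera coordinates). Camera axes: x right, y up, looking along -z (the intrinsics and any distortion apply to the point x, -y, -z); pixel columns grow to the right and rows downward; lengths in m; the calibration is good to about 2 mm. A picture is of the moment at which its call begins. There is no depth.
- manip.job_done(): hands the job in; it is judged then, once.
The state is a dict: "t": time; "joints": joint angles; "joint_velocities": joint speeds; "effort": joint torques, N m; "position": TCP position; "tool_rot": TCP orientation; "force": force on the tool from outside, world axes, zero at the start; "moment": the same for the moment, N m; "finger_gap": finger opening in m; "finger_force": force on a finger pad.
Only numpy, scipy, OpenCV 4.12 (cv2) and the standard library are available. Lean on these libraries where they do the work, as an engineer would, in place of code of your own. Each camera call takes 0.05 s, during which the arm holds its last target. There are 200 camera calls.

## Working session

There is one attempt and no reset: what is moved stays moved. The work goes in short steps, Python scripts to look and compute and a tool call to move; the robot and the scene stay as the last step left them, time stands still between calls to the robot, and variables do not carry over. Pictures are saved under pics/ and viewed, at most 10 in all, crops included, and the job is handed in when it is done.

Besides the shell and the picture viewer there is one more tool, called after "Request:" as name(argument=value, ...) on one line, values as JSON. servo_tool: Moves the arm, as the interface text tells. Its arguments: {"type":"object","properties":{"motion":{"type":"array"},"newtons":{"type":"number"}},"required":["motion"]}

```bash
ls; mkdir -p pics; python3 - <<'E'
from rig import manip
import cv2,json
print(manip.grasp_offset, manip.sense())
for n in ["scene","side","wrist"]:
    r=manip.read_camera(n); cv2.imwrite(f"pics/{n}0.png",r["image"][:,:,::-1]); print(n,r["mtx"].tolist(),list(r["dist"]),r["world_to_cam"].round(3).tolist())
E
```

```text
pics
0.1547 {'t': 0.0, 'joints': array([ 1.06401606e+00,  3.42724590e-01,  1.52504713e+00,  9.79137976e-06,
        1.27536926e+00, -1.45991662e-01]), 'joint_velocities': array([ 0.0004021 ,  0.00071697, -0.00030266,  0.00081058, -0.0002853 ,
       -0.00102401]), 'effort': array([ 1.57684564e-03, -4.33685052e+01, -2.46005577e+01, -7.44369208e-05,
        7.97733141e-03, -4.72239992e-05]), 'position': array([0.18523675, 0.49108634, 0.40401426]), 'tool_rot': array([[-9.35617629e-01,  3.53014272e-01, -7.59691846e-04],
       [ 3.53015011e-01,  9.35616685e-01, -1.34917168e-03],
       [ 2.34503509e-04, -1.53049143e-03, -9.99998801e-01]]), 'force': array([0.62434366, 0.02922303, 0.05022477]), 'moment': array([ 0.03135527,  0.02652719, -0.01365879]), 'finger_force': 0.0, 'finger_gap': 0.08552767288784664}
scene [[417.4000163244408, 0.0, 325.505411376911], [0.0, 417.4000163244408, 192.08680871700503], [0.0, 0.0, 1.0]] [np.float64(-0.043434150963284804), np.float64(0.0), np.float64(0.0), np.float64(0.0), np.float64(0.0)] [[-0.628, 0.778, 0.001, 0.295], [-0.401, -0.324, 0.857, 0.135], [0.667, 0.537, 0.516, -1.591], [0.0, 0.0, 0.0, 1.0]]
side [[418.85261714382466, 0.0, 320.89303143301095], [0.0, 418.85261714382466, 198.4801496994123], [0.0, 0.0, 1.0]] [np.float64(0.03900194892953135), np.float64(0.0), np.float64(0.0), np.float64(0.0), np.float64(0.0)] [[-0.991, -0.131, 0.012, 0.536], [0.108, -0.757, 0.644, -0.099], [-0.075, 0.64, 0.765, -1.071], [0.0, 0.0, 0.0, 1.0]]
wrist [[305.5427209943371, 0.0, 321.4118586939679], [0.0, 305.5427209943371, 196.68279249852745], [0.0, 0.0, 1.0]] [np.float64(-0.034308852244574826), np.float64(0.0), np.float64(0.0), np.float64(0.0), np.float64(0.0)] [[0.352, 0.936, -0.001, -0.526], [-0.886, 0.333, -0.324, 0.042], [-0.302, 0.115, 0.946, -0.38], [0.0, 0.0, 0.0, 1.0]]
```

View pics/scene0.png

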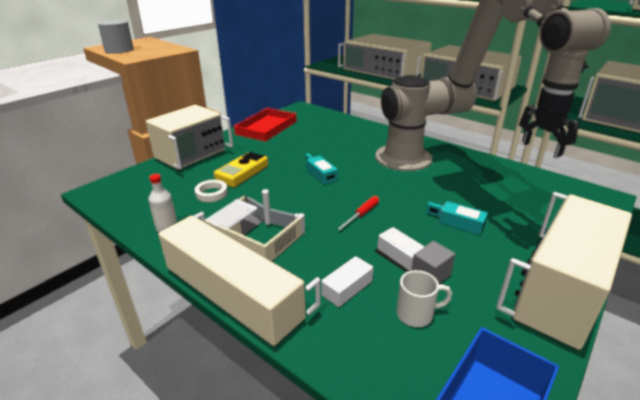

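View pics/side0.png

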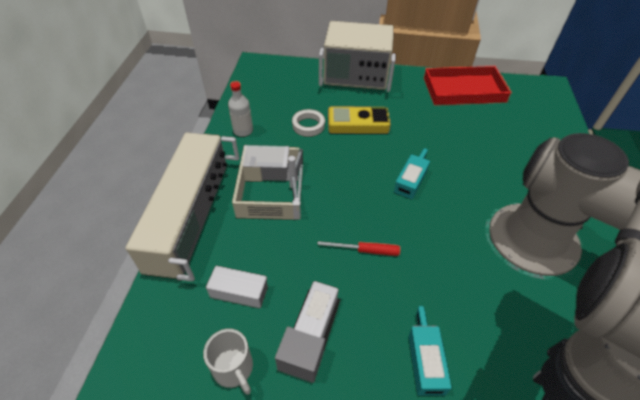

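Scene shows the bay at (250,225), the module in the parking cap at (400,245)/(435,262), and the bladeless blank at (347,280). The turquoise look-alikes are at (460,215) and (321,167). Candidates for the module are the grey box in the cap (400,245), the blank (347,280) and the turquoise ones; I choose the box in the cap. One close montage to confirm and measure.

```bash
python3 - <<'E'
import cv2,numpy as np
a=cv2.imread("pics/scene0.png"); b=cv2.imread("pics/side0.png")
def c(im,x,y,w=100,h=75):
    d=cv2.resize(im[y:y+h,x:x+w],(400,300),interpolation=cv2.INTER_CUBIC)
    for i in range(0,w,20): cv2.putText(d,str(x+i),(i*4,8),0,.3,(0,0,255)); cv2.line(d,(i*4,10),(i*4,14),(0,0,255))
    for i in range(0,h,15): cv2.putText(d,str(y+i),(0,i*4+4),0,.3,(0,0,255))
    return d
m=np.vstack([np.hstack([c(a,205,185),c(a,365,215)]),np.hstack([c(b,222,143),c(b,255,280,133,100)])])
cv2.imwrite("pics/m1.png",m)
E
```

```text
(no output)
```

View pics/m1.png

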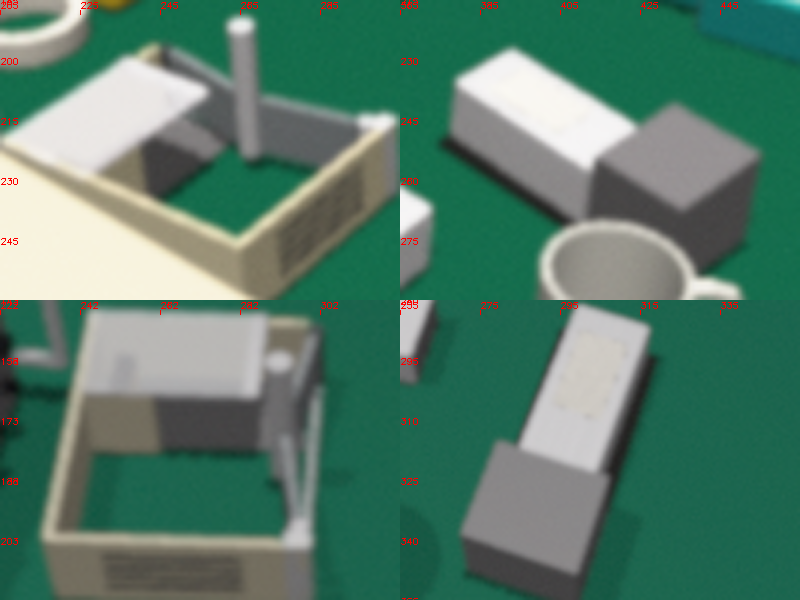

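Close crop: the box at scene (400,245) is grey aluminium and sits in the cap, so it is the module. The fold pin top is at scene (265,190) and side (292,157). The cover corners and bay corners are also visible.

```bash
cat > h.py <<'E'
import numpy as np, cv2
from rig import manip
def cam(n):
    r=manip.read_camera(n); return r
def ray(r,px):
    u=cv2.undistortPoints(np.array([[px]],float),r["mtx"],np.array(r["dist"],float))[0,0]
    W=np.array(r["world_to_cam"]); R=W[:3,:3]; o=-R.T@W[:3,3]
    d=R.T@np.array([u[0],-u[1],-1.]); return o,d/np.linalg.norm(d)
def plane(r,px,z):
    o,d=ray(r,px); return (o+d*(z-o[2])/d[2])
def tri(*rp):
    A=np.zeros((3,3));b=np.zeros(3)
    for r,p in rp:
        o,d=ray(r,p); M=np.eye(3)-np.outer(d,d); A+=M; b+=M@o
    x=np.linalg.solve(A,b); return x,max(np.linalg.norm(np.cross(x-ray(r,p)[0],ray(r,p)[1])) for r,p in rp)
def proj(r,P):
    W=np.array(r["world_to_cam"]);c=(W[:3,:3]@np.atleast_2d(P).T).T+W[:3,3]
    c=c*[1,-1,-1]
    return cv2.projectPoints(c,np.zeros(3),np.zeros(3),r["mtx"],np.array(r["dist"],float))[0][:,0]
E
python3 - <<'E'
from h import *
np.set_printoptions(precision=4,suppress=True)
s=cam("scene");d=cam("side")
def T(n,a,b): x,e=tri((s,a),(d,b)); print(n,x,round(e,4))
T("pin",(265.2,190.5),(291.8,157.5))
for n,a,b in [("m far1",(393,227),(338.5,289)),("m far2",(379,235.5),(312.2,281)),("m cap1",(425,246.3),(321.5,337.5)),("m cap2",(412,257),(294.9,327.5)),
("c1",(434.5,240.5),(324.8,338.5)),("c2",(455,253.8),(314.2,370.4)),("c3",(436,267.5),(275,357.5)),("c4",(414.3,253),(287.3,326.9)),
("cov",(237.5,199.3),(289.5,146.8)),("cov",(257.5,208),(287.5,167)),("cov",(230,228),(242.5,166)),("cov",(206,220),(244,146)),("bayBL",(265,245.5),(233.3,203)),("bayFL",(300,214.5),(297,201.8))]: T(n,a,b)
E
```

```text
pin [ 0.6302 -0.0867  0.1107] 0.0006
m far1 [0.4715 0.2359 0.0426] 0.0001
m far2 [0.5312 0.2279 0.0463] 0.0014
m cap1 [0.4947 0.346  0.0434] 0.0024
m cap2 [0.5513 0.3367 0.0435] 0.0013
c1 [0.4867 0.3611 0.0675] 0.0017
c2 [0.4991 0.4221 0.0639] 0.0014
c3 [0.5762 0.4095 0.0668] 0.0014
c4 [0.5638 0.3473 0.069 ] 0.0006
cov [ 0.6559 -0.182   0.0569] 0.0008
cov [ 0.6479 -0.1057  0.0536] 0.0006
cov [ 0.7669 -0.0835  0.0614] 0.0014
cov [ 0.7831 -0.1634  0.06  ] 0.0008
bayBL [0.759  0.0414 0.0587] 0.0007
bayFL [0.601  0.0153 0.0577] 0.0001
```

Request:
servo_tool(motion=[0, 0, -3, 25, -32, 0, 45, 0, 0, -3, 25, -32, 0, 45, 0, 0, -3, 25, -32, 0, 45, 0, 0, -3, 25, -32, 0, 45, 0, 0, -3, 25, -32, 0, 45, 0, 0, -3, 25, -32, 0, 45, 0, 0, -3, 25, -32, 0, 45, 0, 0, -3, 25, -32, 0, 45, 0, 0, -3, 25, -32, 0, 45, 0, 0, -3, 25, -32, 0, 45, 0, 0, -3, 25, -32, 0, 45, 0, 0, -3, 25, -32, 0, 45], newtons=60)

```text
t: 1.75
position: [0.486, 0.106, 0.4047]
tool_rot: [[-0.548, 0.837, 0.0], [0.837, 0.548, 0.0], [0.0, 0.0, -1.0]]
force: [-0.0, 0.8, -0.2]
finger_gap: 0.0452
finger_force: 0.0
```

Request:
servo_tool(motion=[0, 0, -1.7, 24.2, -32.3, 0, 45, 0, 0, -1.7, 24.2, -32.3, 0, 45, 0, 0, -1.7, 24.2, -32.3, 0, 45, 0, 0, -1.7, 24.2, -32.3, 0, 45, 0, 0, -1.7, 24.2, -32.3, 0, 45, 0, 0, -1.7, 24.2, -32.3, 0, 45, 0, 0, 0, 0, 0, 0, 45, 0, 0, 0, 0, 0, 0, 45])

```text
t: 2.75
position: [0.6303, -0.0863, 0.4043]
tool_rot: [[-0.393, 0.92, -0.001], [0.92, 0.393, 0.001], [0.001, -0.001, -1.0]]
force: [1.2, 0.6, 0.1]
finger_gap: 0.0448
finger_force: 0.0
```

```bash
python3 - <<'E'
from h import *
r=cam("wrist");cv2.imwrite("pics/w1.png",r["image"][:,:,::-1])
print(proj(r,[[.6302,-.0867,.112],[.6302,-.0867,.06],[.608,-.093,0],[.6172,-.1493,0]]))
E
```

```text
[[320.18348227 192.24639712]
 [320.44949268 177.01918582]
 [302.21946313 162.0314167 ]
 [292.53359086 203.92623864]]
```

View pics/w1.png

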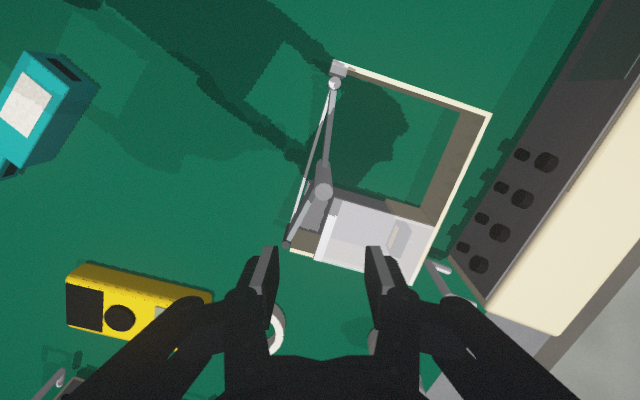

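The pin top is at (323,190) against a predicted (320,192). That is within 3 mm and centred between the fingers, so I descend over it.

Request:
servo_tool(motion=[0, 0, 0, 0.4, 0, -30, 45, 0, 0, 0, 0.4, 0, -30, 45, 0, 0, 0, 0.4, 0, -30, 45, 0, 0, 0, 0.4, 0, -30, 45, 0, 0, 0, 0, 0, -20, 45, 0, 0, 0, 0, 0, -14, 45, 0, 0, 0, 0, 0, 0, 32, 0, 0, 0, 0, 0, 0, 32])

```text
t: 3.8
position: [0.6324, -0.0864, 0.2518]
tool_rot: [[-0.393, 0.92, 0.002], [0.92, 0.393, -0.0], [-0.001, 0.002, -1.0]]
force: [-0.5, 0.2, -0.1]
finger_gap: 0.0322
finger_force: 0.0
```

```bash
python3 - <<'E'
import numpy as np
a=np.deg2rad(9.3);R=np.array([[np.cos(a),-np.sin(a)],[np.sin(a),np.cos(a)]]);o=np.array([608,-93.])
v=np.linspace(.243,1.38,24)
P=np.array([o+R@(np.array([95*np.sin(x),95*(1-np.cos(x))])+7*np.array([np.cos(x),np.sin(x)])) for x in v])
P=np.vstack([[632.2,-86.4],P]);print(P[[0,1,-1]]);print(np.diff(P,axis=0).round(1).tolist())
E
```

```text
[[632.2        -86.4       ]
 [636.53982162 -83.79145429]
 [687.80844794   5.04315289]]
[[4.3, 2.6], [4.1, 2.3], [4.0, 2.5], [3.9, 2.7], [3.7, 2.9], [3.6, 3.0], [3.4, 3.2], [3.3, 3.4], [3.1, 3.5], [2.9, 3.7], [2.7, 3.8], [2.6, 4.0], [2.4, 4.1], [2.1, 4.2], [1.9, 4.3], [1.7, 4.4], [1.5, 4.5], [1.3, 4.5], [1.1, 4.6], [0.8, 4.6], [0.6, 4.7], [0.4, 4.7], [0.1, 4.7], [-0.1, 4.7]]
```

Request:
servo_tool(motion=[0, 0, 2.8, 4.3, 2.6, 0, 32, 0, 0, 2.8, 4.1, 2.3, 0, 32, 0, 0, 2.8, 4, 2.5, 0, 32, 0, 0, 2.8, 3.9, 2.7, 0, 32, 0, 0, 2.8, 3.7, 2.9, 0, 32, 0, 0, 2.8, 3.6, 3, 0, 32, 0, 0, 2.8, 3.4, 3.2, 0, 32, 0, 0, 2.8, 3.3, 3.4, 0, 32, 0, 0, 2.8, 3.1, 3.5, 0, 32, 0, 0, 2.8, 2.9, 3.7, 0, 32, 0, 0, 2.8, 2.7, 3.8, 0, 32, 0, 0, 2.8, 2.6, 4, 0, 32])

```text
t: 5.3
position: [0.6741, -0.0494, 0.2521]
tool_rot: [[-0.837, 0.547, 0.002], [0.547, 0.837, -0.001], [-0.003, 0.0, -1.0]]
force: [0.1, -1.6, -0.3]
finger_gap: 0.0322
finger_force: 0.8
```

Request:
servo_tool(motion=[0, 0, 2.8, 2.4, 4.1, 0, 32, 0, 0, 2.8, 2.1, 4.2, 0, 32, 0, 0, 2.8, 1.9, 4.3, 0, 32, 0, 0, 2.8, 1.7, 4.4, 0, 32, 0, 0, 2.8, 1.5, 4.5, 0, 32, 0, 0, 2.8, 1.3, 4.5, 0, 32, 0, 0, 2.8, 1.1, 4.6, 0, 32, 0, 0, 2.8, 0.8, 4.6, 0, 32, 0, 0, 2.8, 0.6, 4.7, 0, 32, 0, 0, 2.8, 0.4, 4.7, 0, 32])

```text
t: 6.55
position: [0.688, -0.0047, 0.2522]
tool_rot: [[-0.996, 0.09, 0.003], [0.09, 0.996, -0.001], [-0.003, -0.001, -1.0]]
force: [1.3, -0.8, -1.5]
finger_gap: 0.0316
finger_force: 0.7
```

Tracking with about 1 N. Now continue to the stop in small steps.

Request:
servo_tool(motion=[0, 0, 0, 0, 4, 0, 32, 0, 0, 0, 0, 3, 0, 32, 0, 0, 0, 0, 2, 0, 32, 0, 0, 0, 0, 0, 0, 32])

```text
t: 7.05
position: [0.6878, 0.0026, 0.2516]
tool_rot: [[-0.996, 0.094, 0.001], [0.094, 0.996, -0.004], [-0.002, -0.004, -1.0]]
force: [0.6, -9.3, 1.5]
finger_gap: 0.0323
finger_force: 4.6
```

Request:
servo_tool(motion=[0, 0, 0, 0, 2, 0, 32, 0, 0, 0, 0, 0, 0, 32])

```text
t: 7.3
position: [0.6878, 0.0031, 0.2516]
tool_rot: [[-0.996, 0.094, 0.001], [0.094, 0.996, -0.006], [-0.002, -0.006, -1.0]]
force: [-0.7, -14.4, 1.5]
finger_gap: 0.032
finger_force: 7.4
```

Request:
servo_tool(motion=[0, 0, 0, 0, -9, 0, 34, 0, 0, 0, 0, 0, 0, 34, 0, 0, 0, 0, 0, 40, 34, 0, 0, 0, 0, 0, 50, 34, 0, 0, 0, 0, 0, 50, 60, 0, 0, 0, 0, 0, 0, 85])

```text
t: 8.05
position: [0.6878, -0.0016, 0.3963]
tool_rot: [[-0.996, 0.091, 0.01], [0.091, 0.996, -0.0], [-0.01, 0.0, -1.0]]
force: [0.2, -0.1, -0.0]
finger_gap: 0.0691
finger_force: 0.0
```

Request:
servo_tool(motion=[0, 0, -8, -14.6, 24.7, 0, 85, 0, 0, -8, -14.6, 24.7, 0, 85, 0, 0, -8, -14.6, 24.7, 0, 85, 0, 0, -8, -14.6, 24.7, 0, 85, 0, 0, -8, -14.6, 24.7, 0, 85, 0, 0, -8, -14.6, 24.7, 0, 85, 0, 0, -8, -14.6, 24.7, 0, 85, 0, 0, -8, -14.6, 24.7, 0, 85, 0, 0, -8, -14.6, 24.7, 0, 85, 0, 0, -8, -14.6, 24.7, 0, 85, 0, 0, -8, -14.6, 24.7, 0, 85, 0, 0, -8, -14.6, 24.7, 0, 85])

```text
t: 9.55
position: [0.5113, 0.2952, 0.3895]
tool_rot: [[0.2, 0.98, -0.002], [0.98, -0.2, -0.0], [-0.001, -0.002, -1.0]]
force: [0.8, 0.2, 0.0]
finger_gap: 0.0851
finger_force: 0.0
```

Request:
servo_tool(motion=[0, 0, 0, 0, 0, 0, 85, 0, 0, 0, 0, 0, 0, 85])

```text
t: 9.8
position: [0.5123, 0.2939, 0.39]
tool_rot: [[0.193, 0.981, -0.001], [0.981, -0.193, -0.001], [-0.001, -0.001, -1.0]]
force: [0.3, -0.7, 0.4]
finger_gap: 0.0849
finger_force: 0.0
```

```bash
python3 - <<'E'
from h import *
r=cam("wrist");s=cam("side");
m=np.vstack([r["image"][40:300,:,::-1],cv2.resize(s["image"][135:225,210:330,::-1],(427,320))if 0 else np.pad(cv2.resize(s["image"][135:220,210:330,::-1],(452,320),interpolation=cv2.INTER_CUBIC),((0,0),(0,188),(0,0)))])
cv2.imwrite("pics/w2.png",m)
a=np.deg2rad(-100.8);R=np.array([[np.cos(a),-np.sin(a)],[np.sin(a),np.cos(a)]]);c=np.array([.5125,.2908])
P=[[*(c+R@np.array(q)),.046] for q in [(.06,.028),(.06,-.028),(-.06,.028),(-.06,-.028)]]
print(proj(r,P)); print(manip.sense()["position"])
E
```

```text
[[347.13153894 230.62711248]
 [297.29723384 230.82364184]
 [349.76276178 121.14523122]
 [293.6209486  121.43290157]]
[0.51270312 0.29334902 0.39030356]
```

View pics/w2.png

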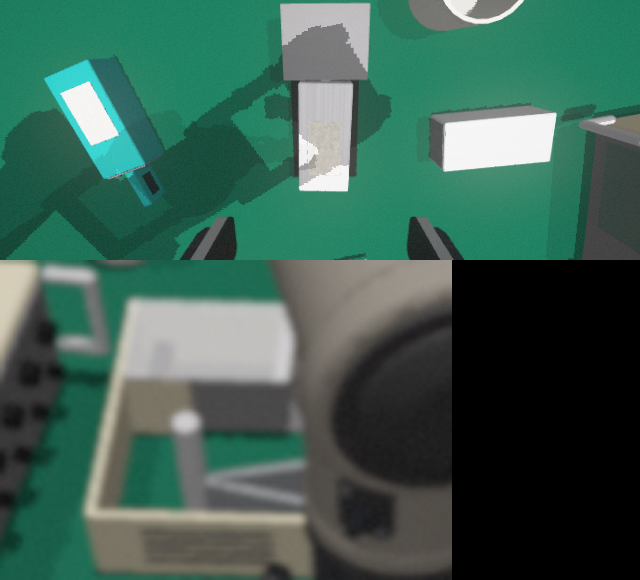

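The door is folded away, its narrow V along the left side. The module nose corners are at wrist (298,230) and (348,231), 1 px from prediction. Descending to grasp the body.

Request:
servo_tool(motion=[0, 0, 0, 0.5, -1, -40, 85, 0, 0, 0, 0.5, -1, -50, 85, 0, 0, 0, 0, 0, -50, 85, 0, 0, 0, 0, 0, -40, 85, 0, 0, 0, 0, 0, -20, 85, 0, 0, 0, 0, 0, -10, 85, 0, 0, 0, 0, 0, 0, 50, 0, 0, 0, 0, 0, 0, 50, 0, 0, 0, 0, 0, 0, 50, 0, 0, 0, 0, 0, 0, 50], newtons=70)

```text
t: 11.15
position: [0.5139, 0.2921, 0.1821]
tool_rot: [[0.195, 0.981, 0.003], [0.981, -0.195, 0.001], [0.001, 0.002, -1.0]]
force: [0.7, -2.3, 6.2]
finger_gap: 0.0556
finger_force: 76.1
```

Request:
servo_tool(motion=[0, 0, 0, 0, 0, 1.5, 50, 0, 0, 0, -1.9, -9.8, 0, 50, 0, 0, 0, -1.9, -9.8, 0, 50, 0, 0, 0, -1.9, -9.8, 0, 50, 0, 0, 0, -1.9, -9.8, 0, 50, 0, 0, 0, -1.9, -9.8, 0, 50, 0, 0, 0, -1.9, -9.8, 0, 50, 0, 0, 0, -1.9, -9.8, 0, 50, 0, 0, 0, -1.9, -9.8, 0, 50, 0, 0, 0, 0, 0, 25, 50, 0, 0, 0, 0, 0, 40, 50, 0, 0, 0, 0, 0, 40, 50])

```text
t: 12.65
position: [0.4977, 0.213, 0.2877]
tool_rot: [[0.196, 0.981, -0.002], [0.981, -0.196, -0.001], [-0.001, -0.002, -1.0]]
force: [1.7, -0.4, -4.5]
finger_gap: 0.0551
finger_force: 75.7
```

Request:
servo_tool(motion=[0, 0, 8, 2.5, -27, 0, 50, 0, 0, 8, 2.5, -27, 0, 50, 0, 0, 8, 2.5, -27, 0, 50, 0, 0, 8, 2.5, -27, 0, 50, 0, 0, 8, 2.5, -27, 0, 50, 0, 0, 8, 2.5, -27, 0, 50, 0, 0, 8, 2.5, -27, 0, 50, 0, 0, 8, 2.5, -27, 0, 50, 0, 0, 8, 2.5, -27, 0, 50, 0, 0, 8, 2.5, -27, 0, 50, 0, 0, 8, 2.5, -27, 0, 50, 0, 0, 8, 2.5, -27, 0, 50])

```text
t: 14.15
position: [0.5275, -0.1115, 0.2867]
tool_rot: [[-0.996, 0.087, -0.002], [0.087, 0.996, 0.0], [0.002, 0.0, -1.0]]
force: [-0.0, 0.1, -5.1]
finger_gap: 0.0554
finger_force: 76.3
```

Request:
servo_tool(motion=[0, 0, 7.3, 2.5, -26, 0, 50, 0, 0, 7.3, 2.5, -26, 0, 50, 0, 0, 0, 0, 0, 0, 50, 0, 0, 0, 0, 0, 0, 50])

```text
t: 14.65
position: [0.5326, -0.1622, 0.2868]
tool_rot: [[-0.987, -0.16, -0.001], [-0.16, 0.987, 0.001], [0.001, 0.001, -1.0]]
force: [0.1, 0.4, -5.0]
finger_gap: 0.0548
finger_force: 75.9
```

```bash
python3 - <<'E'
from h import *
r=cam("wrist");s=cam("scene");d=cam("side")
print(manip.sense()["position"])
np.save("pics/w.npy",r["world_to_cam"])
m=np.vstack([r["image"][:,:,::-1][:300],np.hstack([cv2.resize(x["image"][q[1]:q[1]+75,q[0]:q[0]+80,::-1],(320,300),interpolation=cv2.INTER_CUBIC) for x,q in ((s,(205,180)),(d,(235,120)))])])
cv2.imwrite("pics/w3.png",m)
a=np.deg2rad(9.3);R=np.array([[np.cos(a),-np.sin(a)],[np.sin(a),np.cos(a)]]);o=np.array([.608,-.093])
print(proj(r,[[*(o+R@np.array(q[:2])),q[2]] for q in [(.035,-.097,.06),(.035,-.017,.06),(.16,-.017,.06),(.16,-.097,.06),(.006,-.0925,.06)]]).round(1))
E
```

```text
[ 0.53293806 -0.16164687  0.28709754]
[[270.4 353.5]
 [367.2 353.4]
 [360.3 450.8]
 [278.3 450.9]
 [273.9 325.5]]
```

View pics/w3.png

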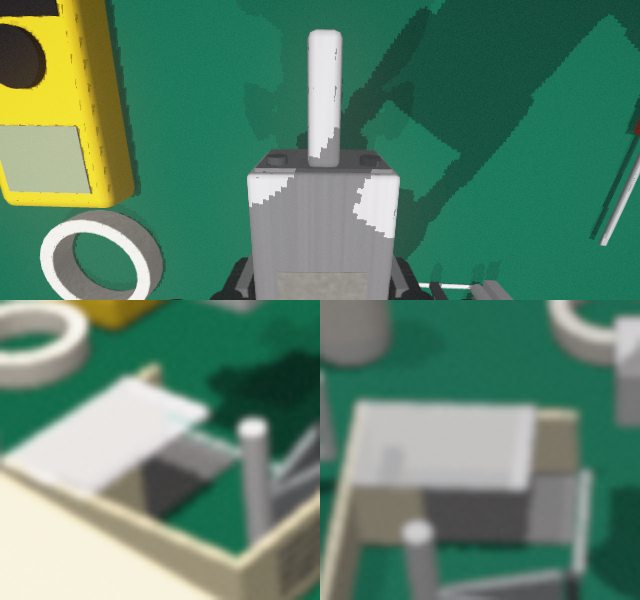

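The module hangs straight, with its blade towards the robot at wrist (325,100), and cover and pin agree with the bay pose. Lowering.

Request:
servo_tool(motion=[0, 0, 0, 0.2, -1.4, -40, 50, 0, 0, 0, 0, 0, -35, 50, 0, 0, 0, 0, 0, -18, 50, 0, 0, 0, 0, 0, -7, 50, 0, 0, 0, 0, 0, -3, 50, 0, 0, 0, 0, 0, 0, 50])

```text
t: 15.55
position: [0.5336, -0.1638, 0.1849]
tool_rot: [[-0.987, -0.162, 0.001], [-0.162, 0.987, -0.0], [-0.001, -0.001, -1.0]]
force: [-0.7, 0.4, -4.8]
finger_gap: 0.0555
finger_force: 75.9
```

Request:
servo_tool(motion=[0, 0, 0, 0, 0, -1.5, 50, 0, 0, 0, 0, 0, -1, 50, 0, 0, 0, 0, 0, 0, 50])

```text
t: 15.92
position: [0.5335, -0.1639, 0.1821]
tool_rot: [[-0.987, -0.162, 0.001], [-0.162, 0.987, -0.0], [-0.001, -0.0, -1.0]]
force: [0.3, 0.5, -2.6]
finger_gap: 0.055
finger_force: 76.3
```

Request:
servo_tool(motion=[0, 0, 0, 0, 0, -0.7, 50, 0, 0, 0, 0, 0, 0, 78, 0, 0, 0, 0, 0, 0, 78, 0, 0, 0, 0, 0, 0, 78, 0, 0, 0, 0, 0, 15, 78, 0, 0, 0, 0, 0, 45, 78, 0, 0, 0, 0, 0, 20, 78, 0, 0, 0, -28.9, -4.7, 0, 50, 0, 0, 0, -28.9, -4.7, 0, 40, 0, 0, 0, -28.9, -4.7, 0, 40, 0, 0, 0, 0, 0, 0, 40, 0, 0, 0, 0, 0, 0, 40])

```text
t: 17.42
position: [0.4473, -0.1781, 0.2619]
tool_rot: [[-0.987, -0.162, 0.002], [-0.162, 0.987, -0.001], [-0.002, -0.001, -1.0]]
force: [0.5, -0.0, -0.2]
finger_gap: 0.0398
finger_force: 0.0
```

```bash
python3 - <<'E'
from h import *
r=cam("wrist");d=cam("side")
print(manip.sense()["position"])
m=np.vstack([r["image"][:,:,::-1][100:],np.hstack([cv2.resize(x["image"][q[1]:q[1]+70,q[0]:q[0]+160,::-1],(640,280),interpolation=cv2.INTER_CUBIC) for x,q in ((d,(235,125)),)])])
cv2.imwrite("pics/w4.png",m)
a=np.deg2rad(9.3);R=np.array([[np.cos(a),-np.sin(a)],[np.sin(a),np.cos(a)]]);o=np.array([.608,-.093])
P=lambda q:[*(o+R@np.array(q[:2])),q[2]]
print(proj(r,[P(q) for q in [(-.19,-.057,.041),(-.145,-.085,.046),(-.145,-.029,.046),(-.026,-.085,.046),(-.026,-.029,.046),(.035,-.097,.06),(.035,-.017,.06),(.006,-.0925,.06)]]).round(1))
E
```

```text
[ 0.44742691 -0.17793845  0.26141415]
[[321.9 196.7]
 [281.  260.9]
 [362.5 261. ]
 [287.6 386.8]
 [355.6 386.9]
 [274.8 452.2]
 [368.2 452.3]
 [278.3 429.9]]
```

View pics/w4.png

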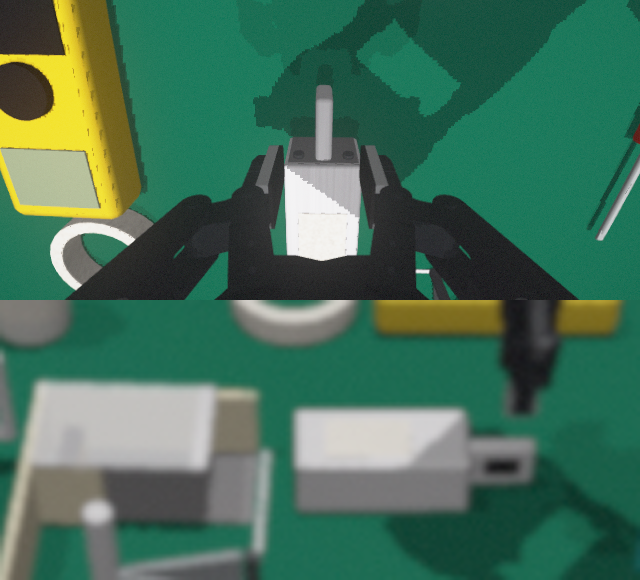

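```bash
python3 - <<'E'
from h import *
d=cam("side")
a=np.deg2rad(9.3);R=np.array([[np.cos(a),-np.sin(a)],[np.sin(a),np.cos(a)]]);o=np.array([.608,-.093])
f=lambda x,y:(235+x/4,125+(y-300)/4)
for n,p,z in [("m nose near",(295,468),.046),("m nose far",(295,410),.046),("m tail near",(467,469),.046),("m tail far",(467,410),.046),("cov f near",(209,468),.06),("cov f far",(214,387),.06),("cov b near",(32,466),.06),("cov b far",(38,382),.06)]:
    print(n,(R.T@(plane(d,f(*p),z)[:2]-o)*1000).round(1))
E
```

```text
m nose near [-20.8 -26.2]
m nose far [-21.6 -83.9]
m tail near [-139.8  -22.9]
m tail far [-144.4  -81.6]
cov f near [ 37.6 -13.6]
cov f far [ 35.6 -93.7]
cov b near [157.3 -17.7]
cov b far [ 160.3 -101. ]
```

Request:
servo_tool(motion=[0, 0, 0, 0, 0, -30, 40, 0, 0, 0, 0, 0, -30, 40, 0, 0, 0, 0, 0, -16, 40, 0, 0, 0, 0, 0, -4, 40, 0, 0, 0, 0, 0, 0, 5, 0, 0, 0, 0, 0, 0, 5, 0, 0, 0, 0, 0, 0, 5, 0, 0, 0, 0, 0, 0, 5], newtons=70)

```text
t: 18.58
position: [0.4469, -0.178, 0.1817]
tool_rot: [[-0.987, -0.162, 0.002], [-0.162, 0.987, -0.001], [-0.001, -0.001, -1.0]]
force: [0.5, 0.9, 4.8]
finger_gap: 0.0112
finger_force: 68.7
```

Request:
servo_tool(motion=[0, 0, 0, 0, 0, 0.5, 5, 0, 0, 0, 8, 1.3, 0, 5, 0, 0, 0, 11, 1.8, 0, 5, 0, 0, 0, 11, 1.8, 0, 5, 0, 0, 0, 11, 1.8, 0, 5, 0, 0, 0, 11, 1.8, 0, 5, 0, 0, 0, 11, 1.8, 0, 5, 0, 0, 0, 11, 1.8, 0, 5, 0, 0, 0, 11, 1.8, 0, 5, 0, 0, 0, 11, 1.8, 0, 5, 0, 0, 0, 11, 1.8, 0, 5, 0, 0, 0, 0, 0, 0, 5])

```text
t: 20.08
position: [0.5539, -0.1603, 0.1818]
tool_rot: [[-0.987, -0.162, 0.0], [-0.162, 0.987, -0.0], [-0.0, -0.0, -1.0]]
force: [0.3, 0.5, 3.7]
finger_gap: 0.0108
finger_force: 69.0
```

Request:
servo_tool(motion=[0, 0, 0, 6, 1, 0, 5, 0, 0, 0, 6, 1, 0, 5, 0, 0, 0, 6, 1, 0, 5, 0, 0, 0, 6, 1, 0, 5, 0, 0, 0, 6, 1, 0, 5, 0, 0, 0, 6, 1, 0, 5, 0, 0, 0, 3, 0.5, 0, 5, 0, 0, 0, 3, 0.5, 0, 5, 0, 0, 0, 3, 0.5, 0, 5, 0, 0, 0, 0, 0, 0, 5])

```text
t: 21.32
position: [0.5977, -0.1531, 0.1817]
tool_rot: [[-0.987, -0.162, -0.003], [-0.162, 0.987, 0.0], [0.003, 0.001, -1.0]]
force: [-6.6, -1.5, 6.8]
finger_gap: 0.0112
finger_force: 69.5
```

Request:
servo_tool(motion=[0, 0, 0, 2, 0.3, 0, 5, 0, 0, 0, 2, 0.3, 0, 5, 0, 0, 0, 2, 0.3, 0, 5, 0, 0, 0, 2, 0.3, 0, 5, 0, 0, 0, 1.5, 0.2, 0, 5, 0, 0, 0, 0, 0, 0, 5])

```text
t: 22.08
position: [0.6059, -0.152, 0.1817]
tool_rot: [[-0.987, -0.162, -0.007], [-0.162, 0.987, 0.001], [0.007, 0.002, -1.0]]
force: [-13.3, -2.6, 11.9]
finger_gap: 0.0107
finger_force: 70.3
```

Request:
servo_tool(motion=[0, 0, 0, 1.5, 0.2, 0, 5, 0, 0, 0, 1.5, 0.2, 0, 5, 0, 0, 0, 0, 0, 0, 5])

```text
t: 22.45
position: [0.6089, -0.1516, 0.1817]
tool_rot: [[-0.987, -0.162, -0.007], [-0.162, 0.987, 0.001], [0.007, 0.002, -1.0]]
force: [-13.1, -2.1, 12.3]
finger_gap: 0.011
finger_force: 70.3
```

Request:
servo_tool(motion=[0, 0, 0, 1.5, 0.2, 0, 5, 0, 0, 0, 1.5, 0.2, 0, 5, 0, 0, 0, 0, 0, 0, 5])

```text
t: 22.82
position: [0.6108, -0.1514, 0.1817]
tool_rot: [[-0.987, -0.162, -0.011], [-0.162, 0.987, 0.001], [0.011, 0.003, -1.0]]
force: [-20.9, -3.7, 16.2]
finger_gap: 0.0108
finger_force: 70.9
```

Request:
servo_tool(motion=[0, 0, 0, 1.5, 0.2, 0, 5, 0, 0, 0, 1, 0.2, 0, 5, 0, 0, 0, 0, 0, 0, 5])

```text
t: 23.2
position: [0.6117, -0.1514, 0.1816]
tool_rot: [[-0.987, -0.162, -0.016], [-0.162, 0.987, 0.001], [0.016, 0.004, -1.0]]
force: [-31.4, -4.0, 22.2]
finger_gap: 0.0112
finger_force: 71.8
```

Request:
servo_tool(motion=[0, 0, 0, -2, -0.3, 0, 5, 0, 0, 0, 0, 0, 0, 30, 0, 0, 0, 0, 0, 0, 30, 0, 0, 0, 0, 0, 0, 30, 0, 0, 0, 0, 0, 15, 30, 0, 0, 0, 0, 0, 40, 30, 0, 0, 0, 0, 0, 50, 30, 0, 0, 0, -30, -5, 30, 30, 0, 0, 0, -40, -5, 0, 30, 0, 0, 0, -40, -5, 0, 30, 0, 0, 0, 0, 0, 0, 30, 0, 0, 0, 0, 0, 0, 30])

```text
t: 24.7
position: [0.5055, -0.1657, 0.3177]
tool_rot: [[-0.987, -0.162, 0.003], [-0.162, 0.987, -0.001], [-0.003, -0.002, -1.0]]
force: [-0.3, -0.7, -0.5]
finger_gap: 0.03
finger_force: 0.0
```

```bash
python3 - <<'E'
from h import *
r=cam("wrist");d=cam("side");s=cam("scene")
print(manip.sense()["position"],manip.sense()["force"])
m=np.vstack([r["image"][:,:,::-1][120:],np.hstack([cv2.resize(x["image"][q[1]:q[1]+80,q[0]:q[0]+80,::-1],(320,320),interpolation=cv2.INTER_CUBIC) for x,q in ((d,(235,130)),(s,(205,180)))])])
cv2.imwrite("pics/w5.png",m)
a=np.deg2rad(9.3);R=np.array([[np.cos(a),-np.sin(a)],[np.sin(a),np.cos(a)]]);o=np.array([.608,-.093])
P=lambda q:[*(o+R@np.array(q[:2])),q[2]]
q=[(-.028,-.063,.041),(-.028,-.051,.041),(.02,-.085,.046),(.02,-.029,.046)]
print(proj(r,[P(x) for x in q]).round(1)-[0,120])
print(((proj(d,[P(x) for x in q])-[235,130])*4+[0,280]).round())
E
```

```text
[ 0.50557836 -0.16551791  0.31669113] [-0.13326586 -0.1471558  -0.10048285]
[[312.3 160.4]
 [325.1 160.4]
 [290.1 205.1]
 [347.4 205.2]]
[[305. 396.]
 [305. 408.]
 [237. 370.]
 [236. 426.]]
```

View pics/w5.png

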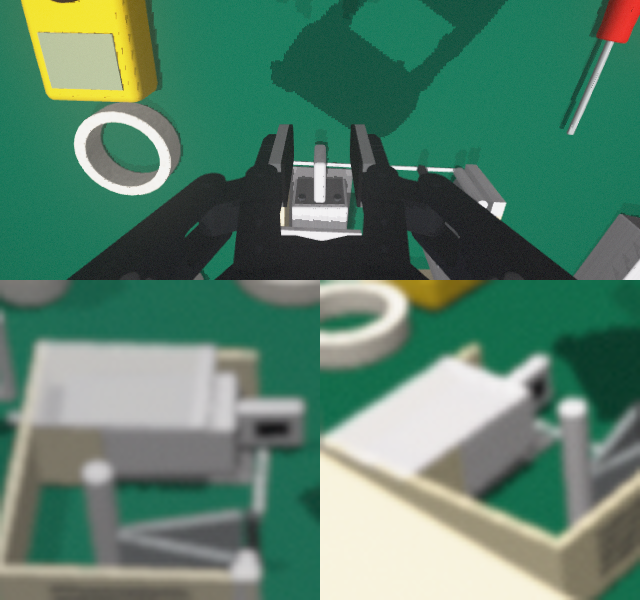

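The module sits in the lane. Its blade end is at about side-crop (304,402) and its tail at (237,430), matching the fully-home prediction (305 and 237). The push met a hard stop at 31 N, the door is still folded and the gripper is clear.

```bash
python3 -c "
from rig import manip
print(manip.job_done())"
```

```text
the job is handed in; nothing more can be done
None
```

I handed the job in at about 25 s of robot time: the door is folded to its stop, the module is pushed home against a hard stop at about 31 N with the connector behind it, the gripper is open and clear, and I moved nothing else. The interface gave no verdict.

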